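# Switch off the socket left on

## Task

One of the four push switches on the battery power hub was left latched down, so its socket is still live and drains the pack. Find it with light fingertip taps (push none of the other three in far enough to click on), then press it in until it clicks and let it spring up, so that all four are off. Pick nothing up, and leave the spools, the weight and the clip round the hub where they are.

Things in the scene. Friction and masses are not known exactly. Their poses are not given: they have to be found in the camera images.
- power_hub: Charcoal battery box, 150 mm deep (x), 270 long (y), 60 high, too heavy to shift. Origin: centre of its underside, on the table; x to its back, z up. Front (-x): USB ports and charge gauge. Flat deck on top, 60 mm up: four identical round white push switches in a row near the front edge, a flush socket behind each. Folded carrying handle reaches 96 mm behind the origin, 145 mm to each side, 42 mm high.
- place_1 (a point): Fixed point of the hub: centre of the top face of the first switch from the hub's left (+y) end if that switch is up: 74 mm above the table, hub frame x -40, y +82.5 mm. Cap 26 mm across, flat on top, 14 mm above the deck if up (off), 10 mm if latched (on), 6 mm at the stop; collar round it 2.5 mm high. It stays at that height whether or not the switch is latched.
- place_2 (a point): The same for the second place, 55 mm to the right (hub -y): hub frame x -40, y +27.5 mm. Push-push switches, straight down, 8 mm to a firm stop. One that is up yields from 1.3 N, then 0.43 N per mm more (2.4 N at 2.5 mm, 4.7 N at the stop); let go before 5.5 mm it comes back up; pushed past about 7 mm it clicks and stays latched 4 mm down.
- place_3 (a point): The same for the third place: hub frame x -40, y -27.5 mm. The one latched switch is met 4 mm lower than the others and feels solid up to 3 N; pushed on to about 7 mm of its 8 mm travel (4 to 5 N; go to the stop to be sure) it clicks, and when let go it springs right up.
- place_4 (a point): The same for the fourth place, at the right (hub -y) end: hub frame x -40, y -82.5 mm. Exactly one of the four switches starts latched; which place it is in changes each time.
- on_key (a joint): how far the switch that starts latched is pushed in (m): 0 up, 0.004 latched down, 0.008 at its stop. Which of the four places it is in is not told
- off_key_a (a joint): how far one of the three switches that start up is pushed in (m): 0 up, 0.008 at its stop; its place is not told
- off_key_b (a joint): the same for the second of the three switches that start up; its place is not told
- off_key_c (a joint): the same for the third of the three switches that start up; its place is not told
- black_spool: bystander: loose spool of dark grey thread standing on the table beside the hub's left (+y) end, 33 mm across and 60 mm high; origin at the centre of its underside, z up
- steel_weight: bystander: loose round steel pattern weight, 45 mm across and 13 mm high, on the table beside the hub's right (-y) end; origin at the centre of its underside, z up
- grey_spool: bystander: loose spool of light grey thread standing on the table behind the hub, 36 mm across and 64 mm high; origin at the centre of its underside, z up
- green_clip: bystander: loose green fabric clip, 12 x 27 x 11 mm, lying on the table in front of the hub; origin at the centre of its underside, z up

How it is judged:
On the way:
1. the switch that was latched is pushed in past its click (value of joint on_key above 0.0062 m).
At the end, for the whole second after the job is handed in: all four switches are up (each within 1 mm of the top of its travel), the one that was latched having been pressed past its click and let go; the two spools, the weight and the clip are within 15 mm of where they stood (value of joint each of on_key, off_key_a, off_key_b, off_key_c below 0.001 m and distance of each of black_spool, steel_weight, grey_spool, green_clip from where it was at the start of the episode below 0.015 m); the robot touches nothing.
It fails at once if a switch that was up is pushed in more than 5.5 mm, far enough to be about to click on (value of joint any of off_key_a, off_key_b, off_key_c above 0.0055 m).
It fails at once if a bystander is lifted, knocked over or pushed more than 15 mm (distance of any of black_spool, steel_weight, grey_spool, green_clip from where it was at the start of the episode above 0.015 m).
It also fails if it takes over 45 s, if anything falls off the work surface, if the arm or the gripper's body presses on something with over 40 N, if the wrist force passes 120 N, or if a joint passes its speed limit or range.

## Robot

A 7-joint arm with a two-finger parallel gripper is mounted at the origin on a cart in front of the work surface, level with it; the furniture and walls round the work are solid. World frame = base frame: x ahead of the robot, y to its left, z up, the work surface at z = 0. Lengths are in m, angles in rad, forces in N, time in s.
With the tool pointing down it reaches from about 0.425 to 0.925 m from the base axis. Payload 6.8 kg.
Tool frame: the origin (TCP) lies on the centre line of the jaws, within the pads' length; the fingertips stand 8 mm ahead of it and the grasp point (between the pads) lies 11 mm behind it (r.nose_length is the distance from the TCP to the fingertips, in m); z points along the fingers, y is the line along which they close (so a half turn about z gives the same grasp; the last joint's range is limited). The gripper opens to 88 mm and grips with 3 to 60 N. Pads are 20 mm wide; open, the fingers measure 115 mm over their backs; the gripper's body (75 mm by 178 mm) begins 61 mm behind the grasp point.
Start: joints at [1.235, 0.477, 0.022, 1.555, -0.011, 1.109, -0.083], TCP at [0.152, -0.658, 0.231] pointing down, gripper open.
Joint ranges: [-2.96, 2.96], [-0.34, 2.1], [-1.41, 1.46], [0.24, 2.44], [-1.37, 4.51], [0.17, 1.92], [-2.96, 2.96]. Speed limits (rad/s): [2.39, 2.39, 3.14, 3.14, 3.14, 3.14, 3.14].

## Interface

Orientations are given as [roll, pitch, yaw] about the fixed x, y, z axes, in that order (R = Rz(yaw) Ry(pitch) Rx(roll)).
In Python, from cell import r gives the robot as it stands.
- The arm moves only by the shell command python3 -m inch 'ROWS' [OPENING] [FORCE]. ROWS is JSON, a list of rows, each an object with "slide": the shift along the tool's x, y, z in mm, a list of three; "yaw": the turn about the tool's z in rad. A call has 1 to 10 rows; each row is the pose to reach, as a shift and turn from the pose commanded when the call began, along the tool's axes at that moment; what a row does not reach only later rows make up. A row lasts 1/12 s, in which the tool goes at most 41.7 mm and 7.16 degrees, less where a joint would pass 70% of its speed; a pose out of reach is approached as far as the arm can. A call with a gripper value outside its range is refused whole. OPENING is the opening, from -1 (shut) to 1 (fully open), so that 0 is half open, set as the call begins (- or left out, the last holds). The fingers move at their own pace and stop on an object; FORCE is the grip in N (left out, the last holds). Time passes only in rows, so rows that repeat a pose let the fingers close. It gives the time, the measured TCP pose, the force, the opening and the grip force at its end, in the units of the state.
- r.get_state(): the state, without advancing time (a new reading comes with each control period).
- r.capture(name): name is "side" or "top" or "wrist"; returns a dict with "img" (400x640x3 uint8, blue, green, red), "fx", "fy", "cx", "cy" (pixels), "k1" (the pictures are not rectified: a ray, as slopes to the right and down, at radius r is drawn at 1 + k1 r^2 times it, then the intrinsics apply), "T" (4x4, takes a point from camera to world coordinates); the wrist camera has in their place "hand_eye" (4x4, takes a point from camera to tool coordinates, whose origin is the TCP and whose axes are the flange's). Camera axes: x right, y down, z forward; pixel columns grow to the right and rows downward; lengths in m; the calibration is good to about 2 mm. A picture is of the moment at which its call begins: read the wrist's pose just before it. There is no depth.
- r.hand_in(): hands the job in; it is judged then, once.
Trained networks look in a picture, given as the dict that the camera call returned (one of the last four; its "shot" number tells which), for a name from the list of things; names that differ only in an ending like _2 or _b are one class to them, and where a whole thing is asked for, a point or a joint stands for the part that bears it (a point fixed in the world has none). Each returns a list of dicts, best first, with "confidence" (0 to 1); they miss things now and then, are a little off and sometimes report something else, mostly with a low value. They report only what shows in the picture. A call takes as long as a camera call.
- r.find_in(picture, label): "rect" ([left, top, right, bottom] as shares, 0 to 1, of the picture: columns of its width, rows of its height, round what is visible of it).
- r.trace(picture, label): "pixels" (400x640 bool, what is visible of it) and "rect" ([left, top, right, bottom] as shares, 0 to 1, of the picture: columns of its width, rows of its height, round what is visible of it).
The state is a dict: "clock": time; "joint_pos": joint angles; "joint_vel": joint speeds; "joint_efforts": joint torques, N m; "tcp_pos": TCP position; "orientation": TCP orientation; "wrist_force": force on the tool from outside, world axes, zero at the start; "moment": the same for the moment, N m; "opening": finger opening in m; "gripper_force": force on a finger pad.
Only numpy, scipy, OpenCV 4.12 (cv2) and the standard library are available. Lean on these libraries where they do the work, as an engineer would, in place of code of your own. Each camera call takes 0.05 s, during which the arm holds its last target. There are 200 camera calls.

## Working session

There is one attempt and no reset: what is moved stays moved. The work goes in short steps, Python scripts to look and compute and a shell command to move; the robot and the scene stay as the last step left them, time stands still between calls to the robot, and variables do not carry over. Pictures are saved under pics/ and viewed, at most 10 in all, crops included, and the job is handed in when it is done.

```bash
mkdir -p pics; ls; python3 - <<'E'
from cell import r
import cv2
s=r.get_state();print(s['clock'],s['tcp_pos'],s['orientation'],s['opening'],s['wrist_force'])
for n in('top','side'):
    p=r.capture(n);cv2.imwrite(f'pics/{n}0.png',p['img'])
    for l in('power_hub','place_1','black_spool','steel_weight','grey_spool','green_clip'):
        print(n,l,[( [round(a*b) for a,b in zip(d['rect'],(640,400,640,400))],round(d['confidence'],2)) for d in r.find_in(p,l)][:5])
E
```

```text
pics
0.0 [ 0.15227927 -0.65698479  0.22967136] [-3.13974562e+00  1.37997502e-04  2.27818583e-01] 0.08792735153518896 [-1.00273256 -0.02379359 -0.14351976]
top power_hub [([263, 145, 394, 232], 0.77)]
top place_1 [([265, 146, 391, 235], 0.67)]
top black_spool [([244, 207, 260, 222], 0.54), ([308, 126, 323, 149], 0.17)]
top steel_weight [([395, 165, 412, 183], 0.8)]
top grey_spool [([308, 126, 325, 149], 0.53)]
top green_clip [([336, 236, 347, 244], 0.51)]
side power_hub [([267, 172, 378, 272], 0.82), ([303, 228, 312, 242], 0.6)]
side place_1 [([265, 175, 373, 274], 0.57)]
side black_spool [([276, 162, 290, 181], 0.54)]
side steel_weight [([336, 276, 364, 296], 0.74)]
side grey_spool [([359, 190, 375, 223], 0.98)]
side green_clip [([262, 235, 268, 246], 0.49)]
```

```bash
python3 - <<'E'
import cv2
a=cv2.imread('pics/top0.png')[110:260,220:430];cv2.imwrite('pics/a.png',cv2.resize(a,None,fx=3.8,fy=3.8,interpolation=2))
a=cv2.imread('pics/side0.png')[150:310,240:400];cv2.imwrite('pics/b.png',cv2.resize(a,None,fx=3.7,fy=3.7,interpolation=2))
E
```

```text
(no output)
```

View pics/a.png

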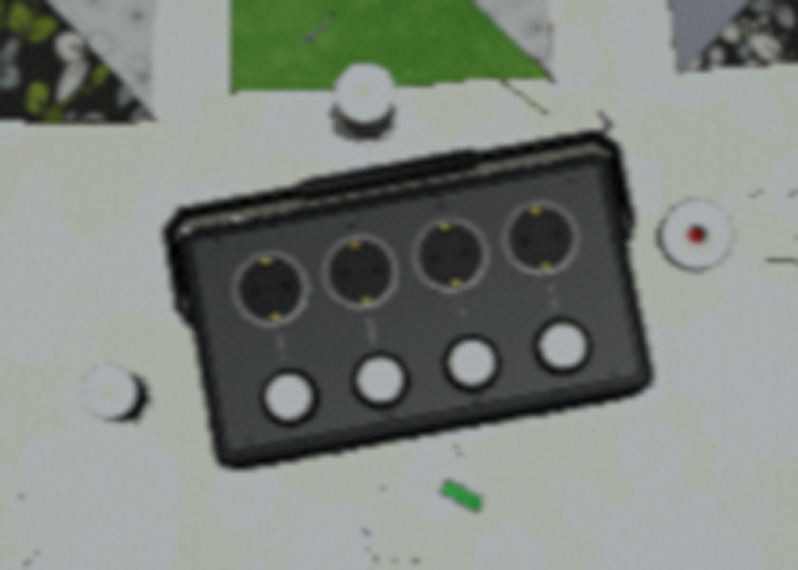

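View pics/b.png

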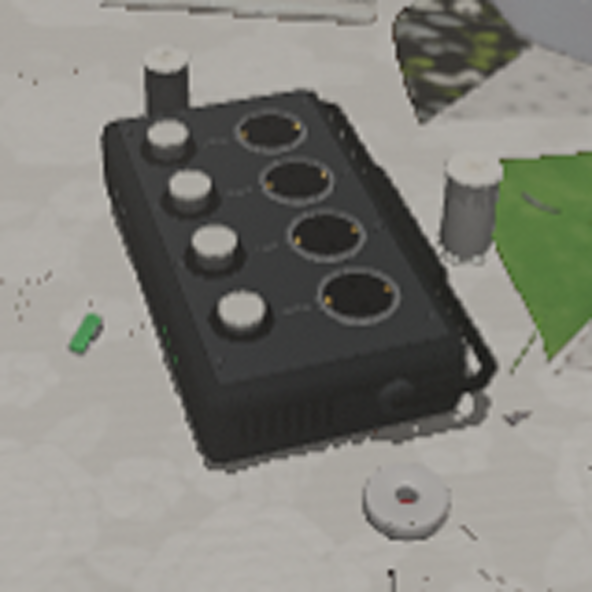

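```bash
cat > h.py <<'E'
import numpy as np,cv2
def ray(p,uv,T=None):
    T=p['T'] if T is None else T
    d=((np.array(uv,float)-[p['cx'],p['cy']])/[p['fx'],p['fy']])
    u=d.copy()
    for _ in range(20): u=d/(1+p['k1']*(u**2).sum(-1,keepdims=True))
    R=np.c_[u,np.ones(len(u))]@np.array(T)[:3,:3].T
    return np.array(T)[:3,3],R
def hit(p,uv,z,T=None):
    o,R=ray(p,uv,T); return o+R*((z-o[2])/R[:,2])[:,None]
def fit(P):  # hub pose from 4 switch points
    m=P[:,:2]; H=np.array([[-.04,y] for y in(.0825,.0275,-.0275,-.0825)])
    d=m[0]-m[3]; a=np.arctan2(-d[0],d[1]); R=np.array([[np.cos(a),-np.sin(a)],[np.sin(a),np.cos(a)]])
    o=(m-H@R.T).mean(0); return o,a,H@R.T+o
E
python3 - <<'E'
from h import *
from cell import r
t=np.array([(290,397),(380,381),(471,363),(563,345)])/3.8+[220,110]
s=np.array([(168,133),(190,186),(215,240),(242,308)])/3.7+[240,150]
def refine(g,c,rad):
    out=[]
    for x,y in c:
        x0,y0=int(x-rad),int(y-rad); w=g[y0:y0+2*rad+1,x0:x0+2*rad+1]
        m=(w>130); yy,xx=np.nonzero(m); out.append((xx.mean()+x0,yy.mean()+y0))
    return np.array(out)
for n,c in(('top',t),('side',s)):
    p=r.capture(n); g=cv2.cvtColor(p['img'],6)
    c2=refine(g,c,8) if n=='top' else c
    P=hit(p,c2,.074); o,a,Q=fit(P)
    print(n,c2.round(1).tolist(),P.round(4).tolist(),o.round(4),a.round(4)); print(Q.round(4).tolist(),np.linalg.norm(P[0]-P[3]))
    print(np.array(p['T'])[:3,3])
st=r.get_state();print(st['clock'],st['tcp_pos'],st['orientation'],r.nose_length)
E
```

```text
top [[295.4, 214.0], [319.5, 209.4], [343.7, 204.9], [367.7, 200.5]] [[0.5693, 0.1215, 0.074], [0.5799, 0.0675, 0.074], [0.5906, 0.0134, 0.074], [0.601, -0.04, 0.074]] [0.6245 0.0483] 0.1936
[[0.5693, 0.1216], [0.5799, 0.0676], [0.5905, 0.0136], [0.6011, -0.0403]] 0.1645592658893804
[0.49488425 0.03449126 1.06079983]
side [[285.4, 185.9], [291.4, 200.3], [298.1, 214.9], [305.4, 233.2]] [[0.5708, 0.1172, 0.074], [0.581, 0.0615, 0.074], [0.5919, 0.01, 0.074], [0.6019, -0.0482, 0.074]] [0.6257 0.0425] 0.1859
[[0.5712, 0.1162], [0.5813, 0.0621], [0.5915, 0.0081], [0.6017, -0.046]] 0.1682759460371264
[ 0.55473574 -0.61415886  0.58631496]
0.8 [ 0.15241721 -0.6575718   0.23067302] [ 3.14158788e+00 -1.95686273e-05  2.27738512e-01] 0.008
```

```bash
python3 -m inch '[{"slide":[29,-29,0],"yaw":0.034},{"slide":[58,-58,0],"yaw":0.034},{"slide":[87,-87,0],"yaw":0.034},{"slide":[116,-116,0],"yaw":0.034},{"slide":[145,-145,0],"yaw":0.034},{"slide":[174,-174,0],"yaw":0.034},{"slide":[203,-203,0],"yaw":0.034},{"slide":[232,-232,0],"yaw":0.034},{"slide":[261,-261,0],"yaw":0.034},{"slide":[290,-290,0],"yaw":0.034}]' -1 20
```

```text
clock: 1.63
tcp_pos: [0.3702, -0.3079, 0.2311]
orientation: [3.141, -0.001, 0.194]
wrist_force: [1.0, -0.4, 0.5]
opening: 0.0243
gripper_force: 0.0
```

```bash
python3 -m inch '[{"slide":[28,-30,0]},{"slide":[56,-60,0]},{"slide":[84,-90,0]},{"slide":[112,-120,0]},{"slide":[140,-150,0]},{"slide":[168,-180,0]},{"slide":[196,-210,0]},{"slide":[224,-240,0]},{"slide":[252,-270,0]},{"slide":[278,-300,0]}]'
python3 - <<'E'
from h import *
from cell import r
from scipy.spatial.transform import Rotation as Ro
s=r.get_state(); p=r.capture('wrist'); cv2.imwrite('pics/w1.png',p['img'])
T=np.eye(4);T[:3,:3]=Ro.from_euler('xyz',s['orientation']).as_matrix();T[:3,3]=s['tcp_pos'];C=T@np.array(p['hand_eye'])
print(s['clock'],s['tcp_pos'],s['orientation'],s['wrist_force'],C.round(3).tolist(),s['joint_pos'])
E
```

```text
1.6333 [ 0.37019013 -0.30787569  0.23107493] [ 3.14076042e+00 -5.52750737e-04  1.93531440e-01] [ 0.97053778 -0.40749697  0.46255844] [[0.192, -0.939, -0.285, 0.45], [-0.981, -0.184, -0.056, -0.293], [-0.0, 0.29, -0.957, 0.386], [0.0, 0.0, 0.0, 1.0]] [ 0.72456195  0.16593763 -0.17880031  1.99489473  0.03560506  0.98268102
 -0.84882907]schema error: expected keys slide, yaw
```

View pics/w1.png

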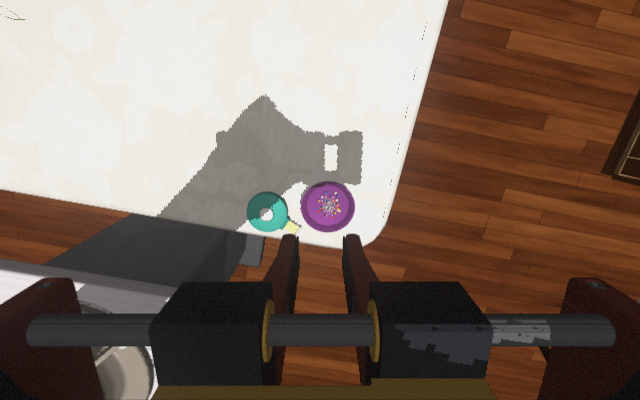

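The wrist picture shows only the table corner and the fingers (the call was refused: every row needs yaw). Repeating the move with yaw.

```bash
python3 -m inch '[{"slide":[28,-30,0],"yaw":0},{"slide":[56,-60,0],"yaw":0},{"slide":[84,-90,0],"yaw":0},{"slide":[112,-120,0],"yaw":0},{"slide":[140,-150,0],"yaw":0},{"slide":[168,-180,0],"yaw":0},{"slide":[196,-210,0],"yaw":0},{"slide":[224,-240,0],"yaw":0},{"slide":[252,-270,0],"yaw":0},{"slide":[278,-300,0],"yaw":0}]'
python3 - <<'E'
from h import *
from cell import r
from scipy.spatial.transform import Rotation as Ro
s=r.get_state(); p=r.capture('wrist'); cv2.imwrite('pics/w2.png',p['img'])
T=np.eye(4);T[:3,:3]=Ro.from_euler('xyz',s['orientation']).as_matrix();T[:3,3]=s['tcp_pos'];C=T@np.array(p['hand_eye'])
np.savez('w2.npz',C=C,**{k:p[k] for k in('fx','fy','cx','cy','k1')})
print(s['clock'],s['tcp_pos'],s['orientation'],s['wrist_force'],C.round(3).tolist())
E
```

```text
clock: 2.52
tcp_pos: [0.5856, 0.0398, 0.2308]
orientation: [3.141, -0.001, 0.193]
wrist_force: [1.2, 0.2, 0.6]
opening: 0.0009
gripper_force: 0.0
2.5167 [0.58564697 0.03980944 0.23082614] [ 3.14137832e+00 -6.32531032e-04  1.93438333e-01] [1.21294244 0.15416209 0.64010838] [[0.192, -0.939, -0.285, 0.665], [-0.981, -0.184, -0.055, 0.054], [-0.001, 0.29, -0.957, 0.386], [0.0, 0.0, 0.0, 1.0]]
```

View pics/w2.png

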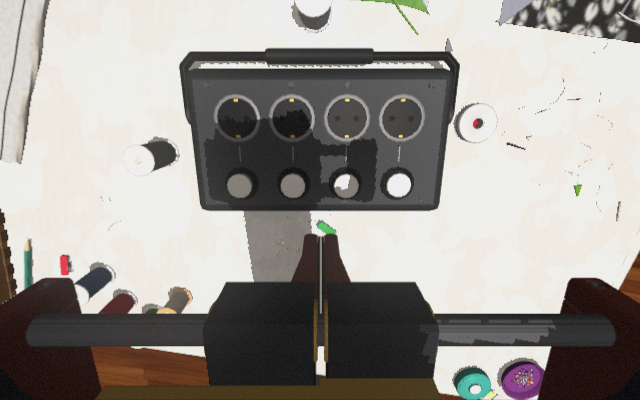

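Wrist view: caps at about (240,186), (293,186), (346,185), (399,185), shut fingertips near (321,238).

```bash
python3 - <<'E'
from h import *
z=np.load('w2.npz');p={k:float(z[k]) for k in('fx','fy','cx','cy','k1')}
P=hit(p,[(240,186),(293,186),(346,185),(399,185)],.074,z['C']);o,a,Q=fit(P);print(P.round(4).tolist(),o,a,Q.round(4).tolist())
g=cv2.imread('pics/w2.png')[160:215,215:425];cv2.imwrite('pics/w2c.png',cv2.resize(g,None,fx=3.8,fy=3.8,interpolation=2))
q=np.array([[.5693,.1216],[.5799,.0676],[.5905,.0136],[.6011,-.0403]]);q=(q+Q)/2
t=np.array([.58564697,.03980944]);a=.1934
d=(q-t)*1000;print('tool dx,dy mm',np.c_[d@[np.cos(a),np.sin(a)],d@[np.sin(a),-np.cos(a)]].round(1))
E
```

```text
[[0.5708, 0.1203, 0.074], [0.5813, 0.0669, 0.074], [0.5928, 0.0136, 0.074], [0.6032, -0.0397, 0.074]] [0.62625399 0.0482063 ] 0.19973987059521348 [[0.5707, 0.1211], [0.5816, 0.0672], [0.5925, 0.0133], [0.6034, -0.0406]]
tool dx,dy mm [[  0.3 -83. ]
 [  0.5 -28. ]
 [  0.7  27. ]
 [  0.9  82. ]]
```

View pics/w2c.png

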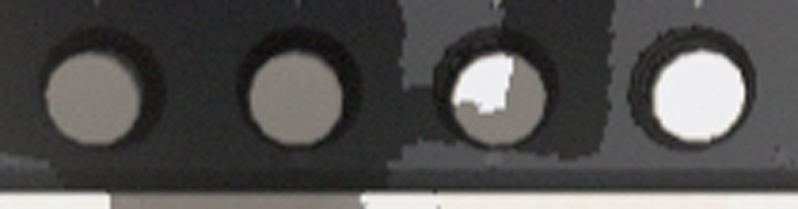

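```bash
python3 -m inch '[{"slide":[0,-14,15],"yaw":0},{"slide":[0.5,-28,45],"yaw":0},{"slide":[0.5,-28,75],"yaw":0},{"slide":[0.5,-28,105],"yaw":0},{"slide":[0.5,-28,125],"yaw":0},{"slide":[0.5,-28,135],"yaw":0},{"slide":[0.5,-28,140],"yaw":0},{"slide":[0.5,-28,140],"yaw":0},{"slide":[0.5,-28,140],"yaw":0}]'
python3 -m inch '[{"slide":[0,0,3],"yaw":0},{"slide":[0,0,6],"yaw":0},{"slide":[0,0,8],"yaw":0},{"slide":[0,0,10],"yaw":0},{"slide":[0,0,11.5],"yaw":0},{"slide":[0,0,11.5],"yaw":0},{"slide":[0,0,11.5],"yaw":0}]'
```

```text
clock: 3.32
tcp_pos: [0.5805, 0.0659, 0.0917]
orientation: [3.142, -0.002, 0.193]
wrist_force: [0.5, -1.0, -0.6]
opening: 0.0007
gripper_force: 0.0
clock: 3.9
tcp_pos: [0.58, 0.0659, 0.0794]
orientation: [3.141, -0.001, 0.194]
wrist_force: [0.9, 0.2, 1.9]
opening: 0.0005
gripper_force: 1.2
```

```bash
python3 -m inch '[{"slide":[0,0,-12],"yaw":0},{"slide":[0,20,-15],"yaw":0},{"slide":[0,40,-15],"yaw":0},{"slide":[0,55,-12],"yaw":0},{"slide":[0,55,-8],"yaw":0},{"slide":[0,55,-4],"yaw":0},{"slide":[0,55,-2],"yaw":0},{"slide":[0,55,0],"yaw":0},{"slide":[0,55,0],"yaw":0},{"slide":[0,55,0],"yaw":0}]'
python3 -m inch '[{"slide":[0,0,-12],"yaw":0},{"slide":[0,20,-15],"yaw":0},{"slide":[0,40,-15],"yaw":0},{"slide":[0,55,-12],"yaw":0},{"slide":[0,55,-8],"yaw":0},{"slide":[0,55,-4],"yaw":0},{"slide":[0,55,-2],"yaw":0},{"slide":[0,55,0],"yaw":0},{"slide":[0,55,0],"yaw":0},{"slide":[0,55,0],"yaw":0}]'
```

```text
clock: 4.73
tcp_pos: [0.5897, 0.0129, 0.0791]
orientation: [-3.141, 0.001, 0.195]
wrist_force: [-1.3, -0.9, 2.6]
opening: 0.0003
gripper_force: 1.3
clock: 5.57
tcp_pos: [0.6006, -0.0409, 0.079]
orientation: [-3.141, 0.0, 0.195]
wrist_force: [0.3, -0.6, 0.4]
opening: 0.0003
gripper_force: 0.0
```

p4 gave no force at 3 mm depth; check p1 to confirm.

```bash
python3 -m inch '[{"slide":[0,0,-15],"yaw":0},{"slide":[0,-35,-20],"yaw":0},{"slide":[0,-70,-20],"yaw":0},{"slide":[0,-105,-20],"yaw":0},{"slide":[0,-140,-20],"yaw":0},{"slide":[0,-165,-16],"yaw":0},{"slide":[0,-165,-12],"yaw":0},{"slide":[0,-165,-8],"yaw":0},{"slide":[0,-165,-5],"yaw":0},{"slide":[0,-165,-5],"yaw":0}]'
python3 -m inch '[{"slide":[0,0,2],"yaw":0},{"slide":[0,0,4],"yaw":0},{"slide":[0,0,5],"yaw":0},{"slide":[0,0,5],"yaw":0},{"slide":[0,0,5],"yaw":0}]'
```

```text
clock: 6.4
tcp_pos: [0.5688, 0.1181, 0.0833]
orientation: [3.141, 0.001, 0.192]
wrist_force: [0.1, 0.5, 0.5]
opening: 0.0002
gripper_force: 0.0
clock: 6.82
tcp_pos: [0.5694, 0.1192, 0.0794]
orientation: [3.141, -0.0, 0.193]
wrist_force: [0.3, -1.9, 2.8]
opening: 0.0002
gripper_force: 1.2
```

p1 is up, so p4 is the latched one. Go back and press it to the stop.

```bash
python3 -m inch '[{"slide":[0,0,-15],"yaw":0},{"slide":[0,35,-20],"yaw":0},{"slide":[0,70,-20],"yaw":0},{"slide":[0,105,-20],"yaw":0},{"slide":[0,140,-20],"yaw":0},{"slide":[0,165,-16],"yaw":0},{"slide":[0,165,-12],"yaw":0},{"slide":[0,165,-6],"yaw":0},{"slide":[0,165,-1],"yaw":0},{"slide":[0,165,-1],"yaw":0}]'
python3 -m inch '[{"slide":[0,0,2],"yaw":0},{"slide":[0,0,4],"yaw":0},{"slide":[0,0,6],"yaw":0},{"slide":[0,0,7],"yaw":0},{"slide":[0,0,7],"yaw":0},{"slide":[0,0,7],"yaw":0}]'
```

```text
clock: 7.65
tcp_pos: [0.5998, -0.0399, 0.0789]
orientation: [-3.14, 0.002, 0.196]
wrist_force: [-0.7, -0.6, 0.3]
opening: 0.0006
gripper_force: 0.0
clock: 8.15
tcp_pos: [0.6007, -0.0401, 0.0743]
orientation: [-3.141, -0.0, 0.195]
wrist_force: [-4.5, 3.3, 10.8]
opening: 0.0006
gripper_force: 5.8
```

```bash
python3 -m inch '[{"slide":[0,0,-3],"yaw":0},{"slide":[0,0,-8],"yaw":0},{"slide":[0,0,-14],"yaw":0},{"slide":[0,0,-14],"yaw":0},{"slide":[0,0,-10],"yaw":0},{"slide":[0,0,-8],"yaw":0},{"slide":[0,0,-6.5],"yaw":0},{"slide":[0,0,-6.5],"yaw":0},{"slide":[0,0,-6.5],"yaw":0}]'
```

```text
clock: 8.9
tcp_pos: [0.601, -0.0424, 0.0795]
orientation: [3.141, -0.0, 0.193]
wrist_force: [1.2, -1.4, 2.3]
opening: 0.0004
gripper_force: 1.2
```

p4 is now up: it pushes back at the same height as the others. Retract, check, hand in.

```bash
python3 -m inch '[{"slide":[0,0,-15],"yaw":0},{"slide":[0,0,-45],"yaw":0},{"slide":[0,0,-80],"yaw":0},{"slide":[0,0,-110],"yaw":0},{"slide":[0,0,-120],"yaw":0},{"slide":[0,0,-120],"yaw":0},{"slide":[0,0,-120],"yaw":0},{"slide":[0,0,-120],"yaw":0}]'
python3 - <<'E'
from cell import r
import cv2
p=r.capture('side');a=p['img'][150:310,240:400];cv2.imwrite('pics/end.png',cv2.resize(a,None,fx=3.7,fy=3.7,interpolation=2))
E
```

```text
clock: 9.57
tcp_pos: [0.5994, -0.0422, 0.1975]
orientation: [-3.141, 0.003, 0.194]
wrist_force: [-0.2, -0.0, 0.2]
opening: 0.0008
gripper_force: 0.0
```

View pics/end.png

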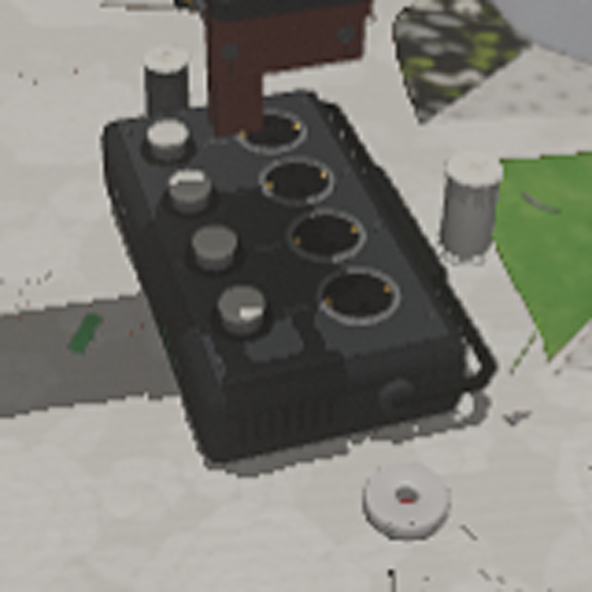

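The four caps, at about (168,138), (190,190), (215,245) and (242,308), all stand up. The spools, weight and clip are where they were, and the arm is clear.

```bash
python3 -c "
from cell import r
print(r.hand_in())"
```

```text
the job is handed in; nothing more can be done
None
```

The latched switch was in place 4; I pressed it to its stop and it sprang back up, so by tap and final picture all four are off, nothing round the hub moved, and the job is handed in (no verdict was returned).

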